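# Move the cheese row to the clean rack in batch order

## Task

Move the four small cheeses from the old wooden rack to the clean white rack, keeping their order as counted from the blue end block of each rack: the cheese next to the wooden rack's blue end goes to the place next to the white rack's blue end, the next one beside it, and so on. Stand each cheese upright in the middle of its own place between the ribs, right way up, setting it down rather than dropping it.

Things in the scene. Friction and masses are not known exactly. Their poses are not given: they have to be found in the camera images.
- old_rack: The old wooden rack: slatted, 94 x 400 mm, slats' top 20 mm above the table, fixed. Origin: centre of its underside on the table. y runs along the row, x across it, z up. Four places at y = -135, -45, +45, +135 mm, each with a thin board. Its blue end block (22 mm wide) is at y = +189 mm, so its first place is y = +135 mm.
- white_rack: Clean white rack, 98 x 400 mm, deck 24 mm above the table, fixed. Origin: centre of its underside on the table; y along the row, x across. Four places at x = 0, y = -135, -45, 45, 135 mm, between ribs 10 mm high (84 mm clear); long sides open, no lip. Blue end block (48 mm high) at y = -191 mm: first place is y = -135. The racks lie one behind the other; either may be nearer the robot.
- yellow_center (a point): Centre (half-way up) of the yellow cheese: a firm upright drum, 58 mm diameter, 50 mm high, pale yellow wax coat, a light disc on top, about 0.14 kg, loose. z is its axis, up at the start. It stands on its board on the old rack. Neighbours are 90 mm apart: grip across the row (fingers on the rack's x sides), fingertips at least 5 mm above the rack.
- board_yellow: Thin beech board, 84 x 82 x 6 mm, fixed on the old rack, on which the yellow cheese stands at the start; it stays there and so marks that cheese's place in the old row. Origin: centre of its underside, 20 mm above the table; top 26 mm above the table.
- ash_center (a point): Centre (half-way up) of the ash cheese: a firm upright drum, 56 mm diameter, 52 mm high, charcoal-black ash coat, three pale lines on top, about 0.14 kg, loose. z is its axis, up at the start. It stands on its board on the old rack. Neighbours are 90 mm apart: grip across the row (fingers on the rack's x sides), fingertips at least 5 mm above the rack.
- board_ash: Thin beech board, 84 x 82 x 6 mm, fixed on the old rack, on which the ash cheese stands at the start; it stays there and so marks that cheese's place in the old row. Origin: centre of its underside, 20 mm above the table; top 26 mm above the table.
- orange_center (a point): Centre (half-way up) of the orange cheese: a firm upright drum, 60 mm diameter, 48 mm high, orange-brown washed rind, about 0.14 kg, loose. z is its axis, up at the start. It stands on its board on the old rack. Neighbours are 90 mm apart: grip across the row (fingers on the rack's x sides), fingertips at least 5 mm above the rack.
- board_orange: Thin beech board, 84 x 82 x 6 mm, fixed on the old rack, on which the orange cheese stands at the start; it stays there and so marks that cheese's place in the old row. Origin: centre of its underside, 20 mm above the table; top 26 mm above the table.
- herb_center (a point): Centre (half-way up) of the herb cheese: a firm upright drum, 54 mm diameter, 54 mm high, olive-green herb coat with light specks, about 0.14 kg, loose. z is its axis, up at the start. It stands on its board on the old rack. Neighbours are 90 mm apart: grip across the row (fingers on the rack's x sides), fingertips at least 5 mm above the rack.
- board_herb: Thin beech board, 84 x 82 x 6 mm, fixed on the old rack, on which the herb cheese stands at the start; it stays there and so marks that cheese's place in the old row. Origin: centre of its underside, 20 mm above the table; top 26 mm above the table.
Things that resemble listed ones, but are neither listed nor needed, are in the scene too. What is meant by the part that bears yellow_center is not pink, and is the larger of those in its own colour. Of the things like the part that bears herb_center, leave any that is pink; of the rest the smaller one is meant.

How it is judged:
At the end, for the whole second after the job is handed in: Each cheese stands right way up (within 0.1 rad) on the white rack's deck (height within 4 mm), within 15 mm along and 15 mm across of the centre of the place that has the same rank from the white rack's blue end as the cheese's board has from the old rack's blue end; all four released and at rest (((y of board_yellow in the frame of old_rack between 0.115 and 0.155 m and y of yellow_center in the frame of white_rack between -0.15 and -0.12 m) or (y of board_yellow in the frame of old_rack between 0.025 and 0.065 m and y of yellow_center in the frame of white_rack between -0.06 and -0.03 m) or (y of board_yellow in the frame of old_rack between -0.065 and -0.025 m and y of yellow_center in the frame of white_rack between 0.03 and 0.06 m) or (y of board_yellow in the frame of old_rack between -0.155 and -0.115 m and y of yellow_center in the frame of white_rack between 0.12 and 0.15 m)) and x of yellow_center in the frame of white_rack between -0.015 and 0.015 m and z of yellow_center in the frame of white_rack between 0.045 and 0.053 m and angle between each of yellow_center, ash_center, orange_center, herb_center's own z axis and vertical below 0.1 rad and linear speed of each of cheese_yellow, cheese_ash, cheese_orange, cheese_herb below 0.02 m/s and angular speed of each of cheese_yellow, cheese_ash, cheese_orange, cheese_herb below 0.2 rad/s and ((y of board_ash in the frame of old_rack between 0.115 and 0.155 m and y of ash_center in the frame of white_rack between -0.15 and -0.12 m) or (y of board_ash in the frame of old_rack between 0.025 and 0.065 m and y of ash_center in the frame of white_rack between -0.06 and -0.03 m) or (y of board_ash in the frame of old_rack between -0.065 and -0.025 m and y of ash_center in the frame of white_rack between 0.03 and 0.06 m) or (y of board_ash in the frame of old_rack between -0.155 and -0.115 m and y of ash_center in the frame of white_rack between 0.12 and 0.15 m)) and x of ash_center in the frame of white_rack between -0.015 and 0.015 m and z of ash_center in the frame of white_rack between 0.046 and 0.054 m and ((y of board_orange in the frame of old_rack between 0.115 and 0.155 m and y of orange_center in the frame of white_rack between -0.15 and -0.12 m) or (y of board_orange in the frame of old_rack between 0.025 and 0.065 m and y of orange_center in the frame of white_rack between -0.06 and -0.03 m) or (y of board_orange in the frame of old_rack between -0.065 and -0.025 m and y of orange_center in the frame of white_rack between 0.03 and 0.06 m) or (y of board_orange in the frame of old_rack between -0.155 and -0.115 m and y of orange_center in the frame of white_rack between 0.12 and 0.15 m)) and x of orange_center in the frame of white_rack between -0.015 and 0.015 m and z of orange_center in the frame of white_rack between 0.044 and 0.052 m and ((y of board_herb in the frame of old_rack between 0.115 and 0.155 m and y of herb_center in the frame of white_rack between -0.15 and -0.12 m) or (y of board_herb in the frame of old_rack between 0.025 and 0.065 m and y of herb_center in the frame of white_rack between -0.06 and -0.03 m) or (y of board_herb in the frame of old_rack between -0.065 and -0.025 m and y of herb_center in the frame of white_rack between 0.03 and 0.06 m) or (y of board_herb in the frame of old_rack between -0.155 and -0.115 m and y of herb_center in the frame of white_rack between 0.12 and 0.15 m)) and x of herb_center in the frame of white_rack between -0.015 and 0.015 m and z of herb_center in the frame of white_rack between 0.047 and 0.055 m); the robot touches nothing.
It fails at once if the yellow cheese is dropped from more than about 15 mm or knocked flying (contact force between the fingers and cheese_yellow below 0.05 N and linear speed of cheese_yellow above 0.55 m/s).
It fails at once if the ash cheese is dropped from more than about 15 mm or knocked flying (contact force between the fingers and cheese_ash below 0.05 N and linear speed of cheese_ash above 0.55 m/s).
It fails at once if the orange cheese is dropped from more than about 15 mm or knocked flying (contact force between the fingers and cheese_orange below 0.05 N and linear speed of cheese_orange above 0.55 m/s).
It fails at once if the herb cheese is dropped from more than about 15 mm or knocked flying (contact force between the fingers and cheese_herb below 0.05 N and linear speed of cheese_herb above 0.55 m/s).
It also fails if it takes over 96 s, if anything falls off the work surface, if the arm or the gripper's body presses on something with over 40 N, if the wrist force passes 120 N, or if a joint passes its speed limit or range.

## Robot

A 7-joint arm with a two-finger parallel gripper is mounted at the origin on the work surface. World frame = base frame: x ahead of the robot, y to its left, z up, the work surface at z = 0. Lengths are in m, angles in rad, forces in N, time in s.
With the tool pointing down it reaches from about 0.4 to 0.85 m from the base axis. Payload 10.4 kg.
Tool frame: the origin (TCP) lies between the finger pads; the fingertips stand 25 mm ahead of it and the grasp point (between the pads) lies 6 mm ahead of it; x points along the fingers, y is the direction in which the jaws open and shut, and the axes are right-handed (so a half turn about x gives the same grasp; the last joint's range is limited). The gripper opens to 87 mm and grips with 3 to 60 N. Pads are 19 mm wide; open, the fingers measure 117 mm over their backs; the gripper's body (75 mm by 190 mm) begins 51 mm behind the grasp point.
Start: joints at [1.281, 0.332, -0.065, 1.46, 0.022, 1.35, -0.088], TCP at [0.165, -0.603, 0.248] pointing down, gripper open.
Joint ranges: [-2.6, 2.6], [-0.5, 2.12], [-1.47, 1.34], [0.16, 2.42], [-1.27, 4.41], [0.06, 2.06], [-2.6, 2.6]. Speed limits (rad/s): [2.22, 2.22, 2.79, 2.79, 3.14, 3.14, 3.14].

## Interface

Orientations are given as a unit quaternion [x, y, z, w].
In Python, from bench import r gives the robot as it stands.
- The arm moves only by the shell command python3 -m pendant 'ROWS' [FORCE]. ROWS is JSON, a list of rows, each an object with "translation": the shift along the world's x, y, z in cm, a list of three; "angular": the turn, a rotation vector about the world's x, y, z in degrees, a list of three; "hand": the opening, from -1 (shut) to 1 (fully open). In form: [{"translation": [dx, dy, dz], "angular": [wx, wy, wz], "hand": hand}, ...]. A call has 1 to 20 rows; each row shifts and turns the commanded pose from where the row before left it; what a row does not reach is not made up. A row lasts 1/10 s, in which the tool goes at most 50 mm and 8.59 degrees, less where a joint would pass 70% of its speed; a pose out of reach is approached as far as the arm can. A call is refused whole if a number of a shift passes 5 or a number of a turn 8.59, either way. A call with a gripper value outside its range is refused whole. The fingers move at their own pace and stop on an object; FORCE is the grip in N (left out, the last holds). Time passes only in rows, so rows that do not move let the fingers close. It gives the time, the measured TCP pose, the force and the opening at its end, in the units of the state.
- r.read_state(): the state, without advancing time (a new reading comes with each control period).
- r.camera(name): name is "side" or "top"; returns the picture (400x640x3 uint8, red, green, blue); there is no depth.
- r.camera_info(name): a dict with "fx", "fy", "cx", "cy" (pixels), "rvec" (rotation vector, rad) and "tvec" (3), from world to camera coordinates, as OpenCV has them. Camera axes: x right, y down, z forward; pixel columns grow to the right and rows downward; lengths in m; the calibration is good to about 2 mm. A picture is of the moment at which its call begins. camera_info takes no time and is no camera call.
- r.close_job(): hands the job in, once; it reports no verdict.
Trained networks look in the newest picture that a camera, given by its name, has taken for a name from the list of things; names that differ only in an ending like _2 or _b are one class to them, and where a whole thing is asked for, a point or a joint stands for the part that bears it (a point fixed in the world has none). Each returns a list of dicts, best first, with "confidence" (0 to 1); they miss things now and then, are a little off and sometimes report something else, mostly with a low value. They report only what shows in the picture. A call takes as long as a camera call. They do not tell look-alikes from the thing itself.
- r.find_in(camera, name): "point" ([row, column] in pixels, amid what is visible of it).
- r.mark_of(camera, name): "point" ([row, column] in pixels: a listed point, or the origin of a listed thing).
The state is a dict: "time": time; "joint_positions": joint angles; "joint_vel": joint speeds; "joint_torque": joint torques, N m; "ee_pos": TCP position; "eef_rot": TCP orientation; "ft_force": force on the tool from outside, world axes, zero at the start; "torque": the same for the moment, N m; "width": finger opening in m.
Only numpy, scipy, OpenCV 4.12 (cv2) and the standard library are available. Lean on these libraries where they do the work, as an engineer would, in place of code of your own. Each camera call takes 0.05 s, during which the arm holds its last target.

## Working session

There is one attempt and no reset: what is moved stays moved. The work goes in short steps, Python scripts to look and compute and a shell command to move; the robot and the scene stay as the last step left them, time stands still between calls to the robot, and variables do not carry over. Pictures are saved under pics/ and viewed, and the job is handed in when it is done.

```bash
mkdir -p pics; ls
python3 - <<'E'
from bench import r
import cv2
s=r.read_state(); print({k:s[k] for k in ('time','ee_pos','eef_rot','width')})
for n in('top','side'):
    im=r.camera(n); cv2.imwrite(f'pics/{n}0.png',im[:,:,::-1]); print(n,r.camera_info(n))
E
```

```text
pics
{'time': 0.0, 'ee_pos': array([ 0.1646713 , -0.60256084,  0.24673483]), 'eef_rot': array([-0.70072881, -0.09456469,  0.70091555, -0.09356312]), 'width': 0.08741058762430717}
top {'fx': 404.36603682089907, 'fy': 404.36603682089907, 'cx': 321.68795991630236, 'cy': 195.98313860306175, 'rvec': array([ 2.1926206 , -2.18058783,  0.15383994]), 'tvec': array([-0.03070077,  0.50294058,  0.69944174])}
side {'fx': 437.2001325886547, 'fy': 437.2001325886547, 'cx': 320.2471022282433, 'cy': 202.31517869555813, 'rvec': array([ 0.96121422, -2.37249128,  1.1337822 ]), 'tvec': array([0.32651918, 0.26666509, 0.6432296 ])}
```

View pics/top0.png

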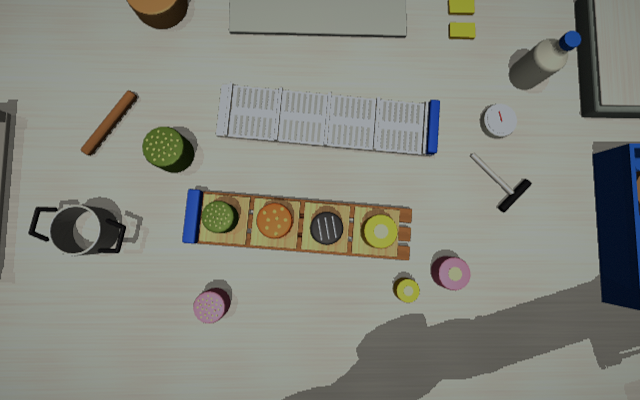

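View pics/side0.png

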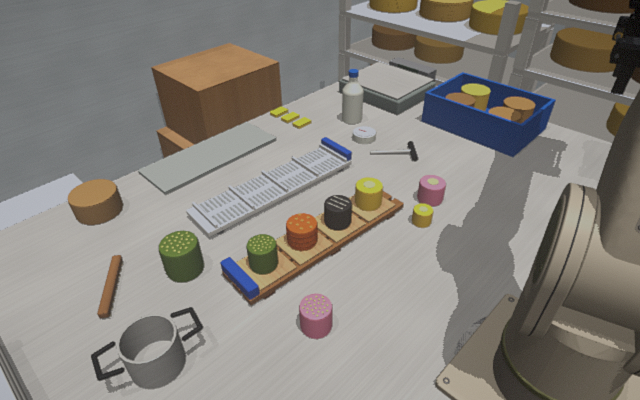

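The top picture shows the wooden rack (blue end at px (215,192)) holding herb (216,219), orange (220,274), ash (228,326) and yellow (231,380). The white rack's blue end is at (127,434).

These could be mistaken for the cheeses I want:
- **Herb:** green (216,219) on the rack, larger green (148,166), and pink (306,211). I choose (216,219), the smaller one that isn't pink.
- **Yellow:** yellow (231,380) on the rack, small yellow (291,407), and pink (273,454). I choose (231,380), the larger yellow one.

```bash
cat > h.py <<'E'
import numpy as np, cv2
from bench import r
def cam(n):
    i=r.camera_info(n); K=np.array([[i['fx'],0,i['cx']],[0,i['fy'],i['cy']],[0,0,1]])
    return K,cv2.Rodrigues(np.array(i['rvec']))[0],np.array(i['tvec'])
def back(n,rc,z):
    K,R,t=cam(n); d=R.T@np.linalg.inv(K)@np.array([rc[1],rc[0],1.]); c=-R.T@t
    return c+d*(z-c[2])/d[2]
def proj(n,P):
    K,R,t=cam(n); p=(R@np.atleast_2d(P).T).T+t; p=p@K.T; return (p[:,:2]/p[:,2:])[:,::-1]
E
python3 - <<'E'
from h import *
np.set_printoptions(precision=4,suppress=True)
for n in('top','side'):
    K,R,t=cam(n); print(n,'campos',-R.T@t)
Z=dict(yellow_center=.051,ash_center=.052,orange_center=.05,herb_center=.053,board_yellow=.02,board_ash=.02,board_orange=.02,board_herb=.02,old_rack=0,white_rack=0)
for n in('top','side'):
    r.camera(n)
    for k,z in Z.items():
        for d in r.mark_of(n,k)[:3]:
            print(n,k,np.round(d['confidence'],2),np.round(d['point'],1),back(n,d['point'],z))
im=cv2.imread('pics/top0.png')[70:270,170:450]
cv2.imwrite('pics/crop0.png',cv2.resize(im,None,fx=2.8,fy=2.8,interpolation=cv2.INTER_CUBIC))
E
```

```text
top campos [ 0.4288 -0.0005  0.7478]
side campos [-0.0091  0.4628  0.6142]
top yellow_center 0.88 [274.6 448.9] [ 0.3663 -0.2464  0.051 ]
top yellow_center 0.76 [231.  377.9] [ 0.4405 -0.1244  0.051 ]
top yellow_center 0.64 [289.2 406.6] [ 0.3417 -0.1726  0.051 ]
top ash_center 0.75 [229.2 327.2] [ 0.4432 -0.0366  0.052 ]
top ash_center 0.65 [221.  225.5] [0.4564 0.137  0.052 ]
top orange_center 0.75 [221.7 276.3] [0.4557 0.0508 0.05  ]
top herb_center 0.9 [305.  210.6] [0.3165 0.1575 0.053 ]
top herb_center 0.72 [148.8 167.7] [0.5801 0.239  0.053 ]
top herb_center 0.56 [217.6 221.7] [0.4621 0.1433 0.053 ]
top board_yellow 0.68 [233.9 372. ] [ 0.4357 -0.1191  0.02  ]
top board_ash 0.59 [226.6 326.6] [ 0.4485 -0.0372  0.02  ]
top board_orange 0.84 [225.  275.2] [0.4509 0.0549 0.02  ]
top board_herb 0.66 [219.8 226.3] [0.4598 0.1419 0.02  ]
top old_rack 0.64 [224.9 295.5] [0.4519 0.0192 0.    ]
top old_rack 0.62 [232.1 376. ] [ 0.4393 -0.1299  0.    ]
top old_rack 0.47 [222.  271.4] [0.457  0.0635 0.    ]
top white_rack 0.35 [221.9 274.2] [0.4572 0.0583 0.    ]
side yellow_center 0.93 
[... 364 characters left out ...]
r 0.7 [314.3 313.7] [0.3008 0.1733 0.053 ]
side herb_center 0.69 [257.3 182.8] [0.5575 0.2484 0.053 ]
side board_yellow 0.72 [222.5 336.9] [ 0.4473 -0.0386  0.02  ]
side board_yellow 0.64 [204.6 366.1] [ 0.4415 -0.1251  0.02  ]
side board_yellow 0.23 [267.1 264.1] [0.4598 0.1452 0.02  ]
side board_ash 0.76 [220.1 336.1] [ 0.4536 -0.043   0.02  ]
side board_orange 0.62 [193.1 275.8] [ 0.6145 -0.0175  0.02  ]
side board_orange 0.61 [242.3 300.9] [0.4584 0.053  0.02  ]
side board_herb 0.87 [268.5 265.3] [0.4555 0.1459 0.02  ]
side old_rack 0.91 [240.3 316.9] [0.4549 0.0127 0.    ]
side old_rack 0.7 [268.1 264.4] [0.4732 0.1358 0.    ]
side white_rack 0.75 [194.6 273.8] [ 0.6345 -0.0268  0.    ]
```

View pics/crop0.png

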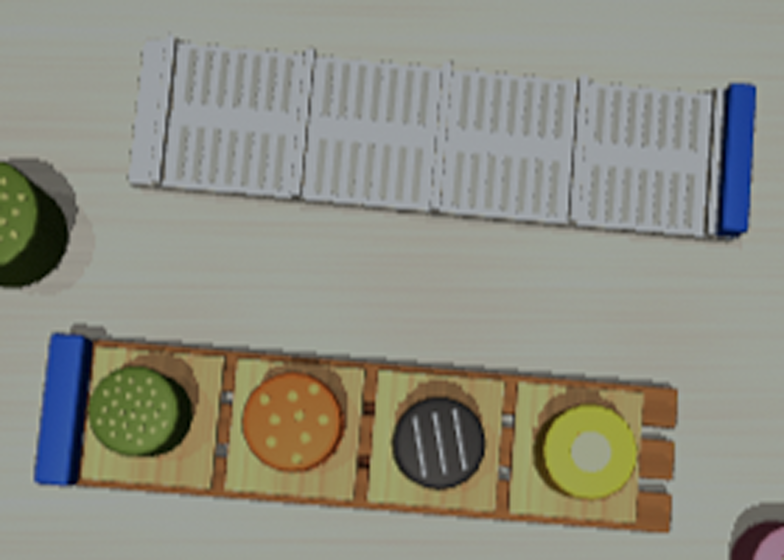

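The close crop confirms the choice. From the blue end, the order is herb, orange, ash, yellow. Next I'll measure the cheese tops and fit both racks.

```bash
python3 - <<'E'
from h import *
from scipy.optimize import least_squares
np.set_printoptions(precision=4,suppress=True)
im=cv2.imread('pics/top0.png'); hsv=cv2.cvtColor(im,cv2.COLOR_BGR2HSV)
H=dict(herb=(.080,.027,(216,219)),orange=(.074,.03,(220,274)),ash=(.078,.028,(228,326)),yellow=(.076,.029,(231,380)))
# rectified images at top height, hough circle
for k,(zt,rad,px) in H.items():
    c=back('top',px,zt); S=2000
    N=200
    g=np.array([[c[0]+(N/2-i)/S*1, c[1]+(N/2-j)/S] for i in (0,N) for j in (0,N)])
    src=proj('top',np.c_[g,np.full(4,zt)])[:,::-1].astype(np.float32)
    M=cv2.getPerspectiveTransform(src,np.float32([[0,0],[N,0],[0,N],[N,N]]))
    w=cv2.warpPerspective(im,M,(N,N),flags=cv2.INTER_CUBIC)
    gr=cv2.GaussianBlur(cv2.cvtColor(w,cv2.COLOR_BGR2GRAY) if k=='ash' else cv2.cvtColor(w,cv2.COLOR_BGR2HSV)[:,:,1],(5,5),0)
    R=rad*S
    cc=cv2.HoughCircles(gr,cv2.HOUGH_GRADIENT,1,20,param1=60,param2=8,minRadius=int(R-5),maxRadius=int(R+5))
    x,y,rr=cc[0][0]; print(k,'xy',c[0]+(N/2-y)/S,c[1]+(N/2-x)/S,'r',rr/S)
    cv2.circle(w,(int(x),int(y)),int(rr),(255,0,255),1); cv2.imwrite(f'pics/c_{k}.png',w)
# white rack
def px(u,v): return np.array([70+v/2.8,170+u/2.8])
pts=[((298,197),-.049,None),((163,186),-.049,None),((435,210),-.049,None),((572,222),-.049,None),((700,235),-.049,None)]
obs=[]; 
ribs=[((298,197),(311,50),.09),((435,210),(448,64),0),((572,222),(583,80),-.09)]
for a,b,y in ribs: obs+= [(px(*a),[-.049,y,.034]),(px(*b),[.049,y,.034])]
mo=np.array([o[1] for o in obs]); po=np.array([o[0] for o in obs])
def W(p,m): c,s=np.cos(p[2]),np.sin(p[2]); return np.c_[p[0]+c*m[:,0]-s*m[:,1],p[1]+s*m[:,0]+c*m[:,1],m[:,2]]
best=None
f=lambda p:(proj('top',W(p,mo))-po).ravel()
q=least_squares(f,[.63,-.02,.1]); print('white',q.x,np.abs(q.fun).max())
mo2=[]; po2=[]
# old rack boards: corners crop, boards 84 across(x) x 82 along? z=.026
E
python3 - <<'E'
import cv2,numpy as np
cv2.imwrite('pics/circ.png',cv2.resize(np.hstack([cv2.imread(f'pics/c_{k}.png') for k in('herb','orange','ash','yellow')]),(800,200)))
E
```

```text
herb xy 0.4626305336844416 0.1439642980775449 r 0.025899999
orange xy 0.4578095543438185 0.05314184016068386 r 0.0292
ash xy 0.4453666979943199 -0.034042720834519175 r 0.027299998
yellow xy 0.4413299163037857 -0.12370794139178354 r 0.0279
white [ 0.643  -0.038  -0.0855] 1.0463487565145329
```

View pics/circ.png

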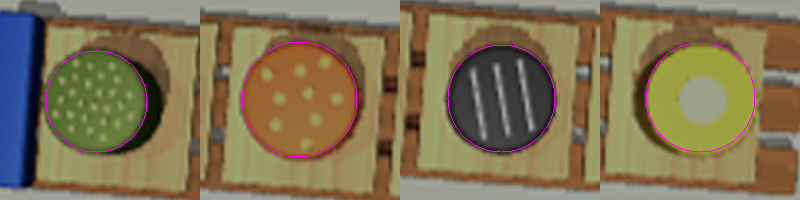

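```bash
cat >> h.py <<'E'
def W(p,m):
    m=np.atleast_2d(m); c,s=np.cos(p[2]),np.sin(p[2]); return np.c_[p[0]+c*m[:,0]-s*m[:,1],p[1]+s*m[:,0]+c*m[:,1],m[:,2]]
WR=[.643,-.038,-.0855]
E
cat > ov.py <<'E'
from h import *
import sys
def ov(p,tag):
    for n,(a,b,c,d) in dict(top=(70,170,210,450),side=(130,180,240,360)).items():
        im=cv2.imread(f'pics/{n}0.png'); f=4 if n=='side' else 2.8
        im=cv2.resize(im[a:c,b:d],None,fx=f,fy=f,interpolation=cv2.INTER_CUBIC)
        segs=[]
        for y in(-.09,0,.09): segs.append([[-.049,y,.034],[.049,y,.034]])
        for x in(-.049,.049): segs.append([[x,-.18,.024],[x,.18,.024]])
        for s in segs:
            q=(proj(n,W(p,s))-[a,b])*f
            cv2.line(im,*[tuple(int(v) for v in e[::-1]) for e in q],(0,0,255),1)
        cv2.imwrite(f'pics/ov_{n}{tag}.png',im)
ov(eval(sys.argv[1]),sys.argv[2])
E
python3 ov.py '[.643,-.038,-.0855]' a
```

```text
(no output)
```

View pics/ov_topa.png

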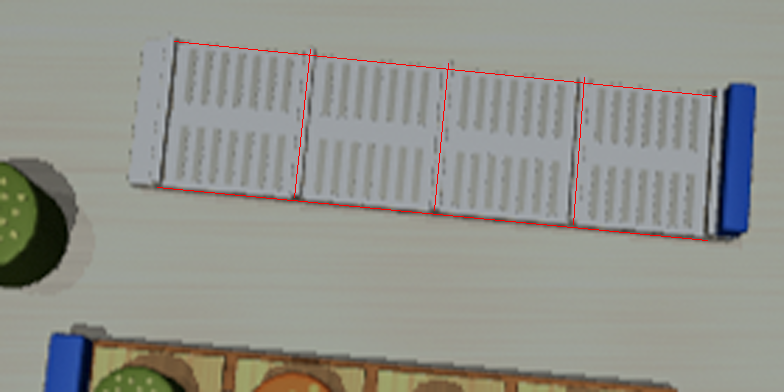

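View pics/ov_sidea.png

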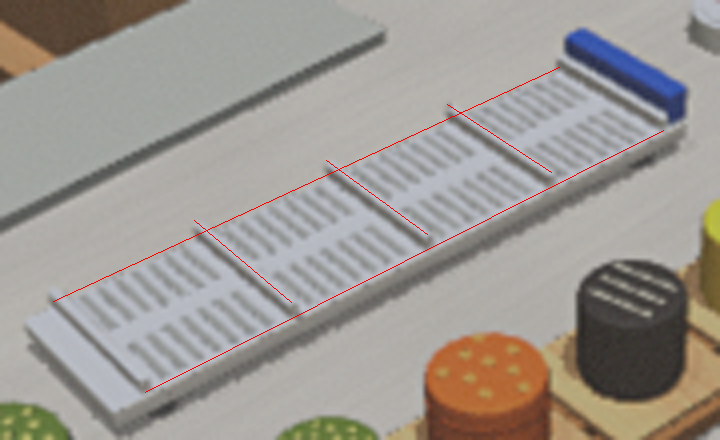

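Both overlays sit within about 1 px of the ribs and deck edges, so the white rack pose holds to roughly 2–3 mm. Next I'll work out the moves.

```bash
cat >> h.py <<'E'
from scipy.spatial.transform import Rotation as Ro
CH=dict(herb=(.4626,.1440),orange=(.4578,.0531),ash=(.4454,-.0340),yellow=(.4413,-.1237))
PL={k:W(WR,[[0,y,.024]])[0][:2] for k,y in zip(('herb','orange','ash','yellow'),(-.135,-.045,.045,.135))}
def st():
    s=r.read_state(); R=Ro.from_quat(s['eef_rot']).as_matrix()
    print('t',round(s['time'],2),'pos cm',np.round(np.array(s['ee_pos'])*100,2),'w',round(s['width'],4),'F',np.round(s['ft_force'],1))
    print('toolx',np.round(R[:,0],3),'jaw az deg',round(np.degrees(np.arctan2(R[1,1],R[0,1])),2)); return s
E
python3 - <<'E'
from h import *
s=st(); print(s['joint_positions'])
for k in CH: print(k,np.array(CH[k])*100,'->',PL[k]*100, 'delta',(np.array(PL[k])-CH[k])*100)
print('from tcp to herb',(np.array(CH['herb'])-s['ee_pos'][:2])*100, 'want az',np.degrees(-.0855))
E
```

```text
t 1.2 pos cm [ 16.48 -60.29  24.76] w 0.0868 F [ 0.   0.7 -0.7]
toolx [ 0. -0. -1.] jaw az deg -74.71
[ 1.28141508  0.33219872 -0.06468232  1.46009284  0.02157759  1.34989925
 -0.08847001]
herb [46.26 14.4 ] -> [ 63.1471558  -17.25068587] delta [ 16.8871558  -31.65068587]
orange [45.78  5.31] -> [63.9157186  -8.28356196] delta [ 18.1357186  -13.59356196]
ash [44.54 -3.4 ] -> [64.6842814   0.68356196] delta [20.1442814   4.08356196]
yellow [ 44.13 -12.37] -> [65.4528442   9.65068587] delta [21.3228442  22.02068587]
from tcp to herb [29.78124052 74.69082025] want az -4.898789148368539
```

```bash
python3 -m pendant '[{"translation":[2.7,4.15,0],"angular":[0,0,3.88],"hand":1},{"translation":[2.7,4.15,0],"angular":[0,0,3.88],"hand":1},{"translation":[2.7,4.15,0],"angular":[0,0,3.88],"hand":1},{"translation":[2.7,4.15,0],"angular":[0,0,3.88],"hand":1},{"translation":[2.7,4.15,0],"angular":[0,0,3.88],"hand":1},{"translation":[2.7,4.15,0],"angular":[0,0,3.88],"hand":1},{"translation":[2.7,4.15,0],"angular":[0,0,3.88],"hand":1},{"translation":[2.7,4.15,0],"angular":[0,0,3.88],"hand":1},{"translation":[2.7,4.15,0],"angular":[0,0,3.88],"hand":1},{"translation":[2.7,4.15,0],"angular":[0,0,3.88],"hand":1},{"translation":[0.35,4.15,0],"angular":[0,0,3.88],"hand":1},{"translation":[0.35,4.15,0],"angular":[0,0,3.88],"hand":1},{"translation":[0.35,4.15,0],"angular":[0,0,3.88],"hand":1},{"translation":[0.35,4.15,0],"angular":[0,0,3.88],"hand":1},{"translation":[0.35,4.15,0],"angular":[0,0,3.88],"hand":1},{"translation":[0.35,4.15,0],"angular":[0,0,3.88],"hand":1},{"translation":[0.35,4.15,0],"angular":[0,0,3.88],"hand":1},{"translation":[0.35,4.15,0],"angular":[0,0,3.88],"hand":1}]' 12
python3 -m pendant '[{"translation":[0,0,0],"angular":[0,0,0],"hand":1},{"translation":[0,0,0],"angular":[0,0,0],"hand":1}]'
python3 - <<'E'
from h import *
s=st(); print((np.array(CH['herb'])-s['ee_pos'][:2])*100, s['joint_positions'])
E
```

```text
time: 3.0
ee_pos: [0.4628, 0.1457, 0.248]
eef_rot: [0.52, 0.479, -0.52, 0.479]
ft_force: [0.3, -0.1, -0.3]
width: 0.0867
time: 3.2
ee_pos: [0.4626, 0.1448, 0.2475]
eef_rot: [0.52, 0.479, -0.52, 0.479]
ft_force: [-0.2, 0.1, 0.2]
width: 0.0874
t 3.2 pos cm [46.26 14.48 24.75] w 0.0874 F [-0.2  0.1  0.2]
toolx [-0.  0. -1.] jaw az deg -4.77
[-0.0032168  -0.08324288] [ 0.4523055   0.08833557 -0.88026641  1.78152952  0.07033263  1.30435418
 -0.52780876]
```

```bash
python3 -m pendant '[{"translation":[0,-0.05,-4],"angular":[0,0,0],"hand":1},{"translation":[0,0,-4],"angular":[0,0,0],"hand":1},{"translation":[0,0,-3],"angular":[0,0,0],"hand":1},{"translation":[0,0,-2],"angular":[0,0,0],"hand":1},{"translation":[0,0,0],"angular":[0,0,0],"hand":1}]'
python3 - <<'E'
from h import *
s=st()
for n in('top','side'):
    im=r.camera(n)[:,:,::-1].copy()
    p=proj(n,[*(np.array(s['ee_pos'][:2])),s['ee_pos'][2]-.025])[0]; cv2.circle(im,(int(p[1]),int(p[0])),2,(255,0,255),-1)
    cv2.imwrite(f'pics/{n}1.png',im[120:320,120:380]); print(p)
a=np.hstack([cv2.imread(f'pics/{n}1.png') for n in('top','side')]); cv2.imwrite('pics/pair1.png',cv2.resize(a,None,fx=1.5,fy=1.5))
E
```

```text
time: 3.7
ee_pos: [0.4614, 0.1414, 0.1152]
eef_rot: [-0.52, -0.478, 0.523, -0.477]
ft_force: [0.4, -0.3, -0.0]
width: 0.0871
t 3.7 pos cm [46.14 14.14 11.52] w 0.0871 F [ 0.4 -0.3 -0. ]
toolx [-0.004 -0.001 -1.   ] jaw az deg -5.02
[216.90123302 218.12117139]
[237.82787203 261.41278706]
```

View pics/pair1.png

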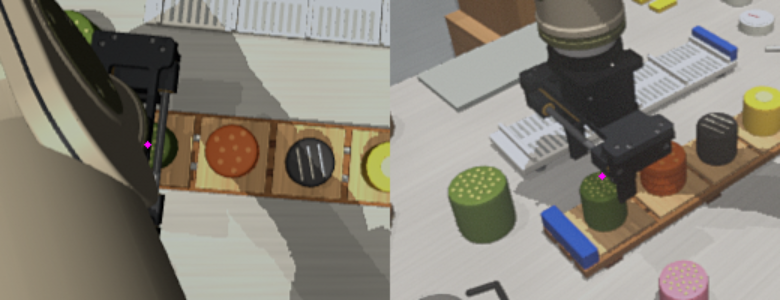

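The side view (triangle at crop pixel (602,176)) shows the fingers straddling the small green cheese across the row. The fingers are clear of the orange cheese and the big green one.

```bash
python3 -m pendant '[{"translation":[0,0,-2],"angular":[0,0,0],"hand":1},{"translation":[0,0,-2],"angular":[0,0,0],"hand":1},{"translation":[0,0,-1.1],"angular":[0,0,0],"hand":1},{"translation":[0,0,-0.5],"angular":[0,0,0],"hand":1},{"translation":[0,0,0],"angular":[0,0,0],"hand":1},{"translation":[0,0,0],"angular":[0,0,0],"hand":1}]' 15
python3 -c "
from h import *
st()"
```

```text
time: 4.4
ee_pos: [0.4634, 0.1437, 0.0625]
eef_rot: [0.521, 0.478, -0.52, 0.479]
ft_force: [-0.3, 0.2, -0.3]
width: 0.0874
t 4.4 pos cm [46.34 14.37  6.25] w 0.0874 F [-0.3  0.2 -0.3]
toolx [ 0.001  0.    -1.   ] jaw az deg -4.88
```

```bash
python3 -m pendant '[{"translation":[0,0,-0.1],"angular":[0,0,0],"hand":0.3},{"translation":[0,0,0],"angular":[0,0,0],"hand":0},{"translation":[0,0,0],"angular":[0,0,0],"hand":-1},{"translation":[0,0,0],"angular":[0,0,0],"hand":-1},{"translation":[0,0,0],"angular":[0,0,0],"hand":-1},{"translation":[0,0,0],"angular":[0,0,0],"hand":-1},{"translation":[0,0,0],"angular":[0,0,0],"hand":-1},{"translation":[0,0,0],"angular":[0,0,0],"hand":-1}]' 15
python3 -c "
from h import *
st()"
```

```text
time: 5.2
ee_pos: [0.4627, 0.1436, 0.0606]
eef_rot: [-0.521, -0.478, 0.521, -0.478]
ft_force: [-1.2, -0.8, 2.9]
width: 0.0538
t 5.2 pos cm [46.27 14.36  6.06] w 0.0538 F [-1.2 -0.8  2.9]
toolx [-0. -0. -1.] jaw az deg -4.87
```

```bash
python3 -m pendant '[{"translation":[0,0,0.5],"angular":[0,0,0],"hand":-1},{"translation":[0,0,1.5],"angular":[0,0,0],"hand":-1},{"translation":[0,0,2],"angular":[0,0,0],"hand":-1},{"translation":[0,0,2],"angular":[0,0,0],"hand":-1},{"translation":[1,0,1],"angular":[0,0,0],"hand":-1},{"translation":[2,-1,0],"angular":[0,0,0],"hand":-1},{"translation":[2.5,-2,0],"angular":[0,0,0],"hand":-1},{"translation":[2.5,-3,0],"angular":[0,0,0],"hand":-1},{"translation":[2.5,-3.5,0],"angular":[0,0,0],"hand":-1},{"translation":[2.5,-3.5,0],"angular":[0,0,0],"hand":-1},{"translation":[2,-3.5,0],"angular":[0,0,0],"hand":-1},{"translation":[1.5,-3.5,0],"angular":[0,0,0],"hand":-1},{"translation":[0.4,-3.5,0],"angular":[0,0,0],"hand":-1},{"translation":[0,-3.5,0],"angular":[0,0,0],"hand":-1},{"translation":[0,-2.5,0],"angular":[0,0,0],"hand":-1},{"translation":[0,-1.5,0],"angular":[0,0,0],"hand":-1},{"translation":[0,-0.6,0],"angular":[0,0,0],"hand":-1},{"translation":[0,0,0],"angular":[0,0,0],"hand":-1},{"translation":[0,0,0],"angular":[0,0,0],"hand":-1}]' 15
python3 - <<'E'
from h import *
s=st(); print((PL['herb']-s['ee_pos'][:2])*100)
im=r.camera('side')[:,:,::-1]; cv2.imwrite('pics/s2.png',im)
E
```

```text
time: 7.1
ee_pos: [0.632, -0.1704, 0.1309]
eef_rot: [0.521, 0.479, -0.52, 0.479]
ft_force: [-0.1, 0.5, -1.2]
width: 0.0537
t 7.1 pos cm [ 63.2  -17.04  13.09] w 0.0537 F [-0.1  0.5 -1.2]
toolx [ 0.     0.001 -1.   ] jaw az deg -4.76
[-0.05734687 -0.21016961]
```

View pics/s2.png

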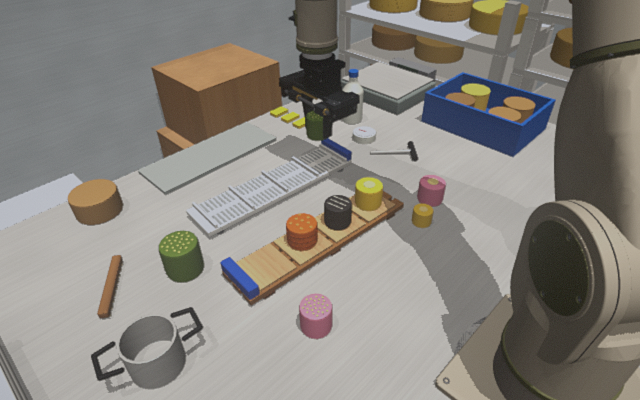

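The herb cheese is held above the white rack's blue end (px (125,316)), and its board is empty. Lowering now.

```bash
python3 -m pendant '[{"translation":[0,-0.1,-1.5],"angular":[0,0,0],"hand":-1},{"translation":[0,0,-2],"angular":[0,0,0],"hand":-1},{"translation":[0,0,-1.5],"angular":[0,0,0],"hand":-1},{"translation":[0,0,-1],"angular":[0,0,0],"hand":-1},{"translation":[0,0,-0.5],"angular":[0,0,0],"hand":-1},{"translation":[0,0,-0.3],"angular":[0,0,0],"hand":-1},{"translation":[0,0,-0.2],"angular":[0,0,0],"hand":-1},{"translation":[0,0,-0.1],"angular":[0,0,0],"hand":-1},{"translation":[0,0,0],"angular":[0,0,0],"hand":-1},{"translation":[0,0,0],"angular":[0,0,0],"hand":-1}]' 15
python3 -c "
from h import *
s=st(); print((PL['herb']-s['ee_pos'][:2])*100)"
```

```text
time: 8.15
ee_pos: [0.632, -0.1735, 0.06]
eef_rot: [0.521, 0.478, -0.521, 0.478]
ft_force: [0.1, -0.0, -1.0]
width: 0.0536
t 8.15 pos cm [ 63.2  -17.35   6.  ] w 0.0536 F [ 0.1 -0.  -1. ]
toolx [ 0.001 -0.    -1.   ] jaw az deg -4.88
[-0.05168699  0.09584354]
```

```bash
python3 -m pendant '[{"translation":[0,0,-0.1],"angular":[0,0,0],"hand":-1},{"translation":[0,0,0],"angular":[0,0,0],"hand":-1},{"translation":[0,0,0],"angular":[0,0,0],"hand":0.3},{"translation":[0,0,0],"angular":[0,0,0],"hand":0.6},{"translation":[0,0,0],"angular":[0,0,0],"hand":1},{"translation":[0,0,0],"angular":[0,0,0],"hand":1},{"translation":[0,0,0],"angular":[0,0,0],"hand":1},{"translation":[0,0,0],"angular":[0,0,0],"hand":1}]' 15
python3 -c "
from h import *
s=st(); print((PL['herb']-s['ee_pos'][:2])*100,(CH['orange']-s['ee_pos'][:2])*100)"
```

```text
time: 8.95
ee_pos: [0.6318, -0.1734, 0.0586]
eef_rot: [0.521, 0.478, -0.521, 0.478]
ft_force: [-0.1, -0.1, -0.3]
width: 0.0844
t 8.95 pos cm [ 63.18 -17.34   5.86] w 0.0844 F [-0.1 -0.1 -0.3]
toolx [ 0.  0. -1.] jaw az deg -4.87
[-0.03268047  0.08864932] [-17.39983626  22.64933519]
```

```bash
python3 -m pendant '[{"translation":[0,0,2],"angular":[0,0,0],"hand":1},{"translation":[0,0,4],"angular":[0,0,0],"hand":1},{"translation":[0,0,3],"angular":[0,0,0],"hand":1},{"translation":[-2.2,2.8,0],"angular":[0,0,0],"hand":1},{"translation":[-2.2,2.8,0],"angular":[0,0,0],"hand":1},{"translation":[-2.2,2.8,0],"angular":[0,0,0],"hand":1},{"translation":[-2.2,2.8,0],"angular":[0,0,0],"hand":1},{"translation":[-2.2,2.8,0],"angular":[0,0,0],"hand":1},{"translation":[-2.2,2.8,0],"angular":[0,0,0],"hand":1},{"translation":[-2.2,2.8,0],"angular":[0,0,0],"hand":1},{"translation":[-1.5,2,0],"angular":[0,0,0],"hand":1},{"translation":[-0.5,1.05,0],"angular":[0,0,0],"hand":1},{"translation":[0,0,-2],"angular":[0,0,0],"hand":1},{"translation":[0,0,-2],"angular":[0,0,0],"hand":1},{"translation":[0,0,0],"angular":[0,0,0],"hand":1},{"translation":[0,0,0],"angular":[0,0,0],"hand":1}]' 15
python3 - <<'E'
from h import *
s=st(); print((CH['orange']-s['ee_pos'][:2])*100)
im=r.camera('side')[:,:,::-1]; cv2.imwrite('pics/s3.png',cv2.resize(im[80:320,180:460],None,fx=2.5,fy=2.5,interpolation=cv2.INTER_CUBIC))
E
```

```text
time: 10.55
ee_pos: [0.4582, 0.053, 0.1089]
eef_rot: [0.521, 0.478, -0.521, 0.478]
ft_force: [0.3, 1.1, -0.1]
width: 0.0869
t 10.55 pos cm [45.82  5.3  10.89] w 0.0869 F [ 0.3  1.1 -0.1]
toolx [-0.     0.001 -1.   ] jaw az deg -4.89
[-0.03717426  0.01227713]
```

View pics/s3.png

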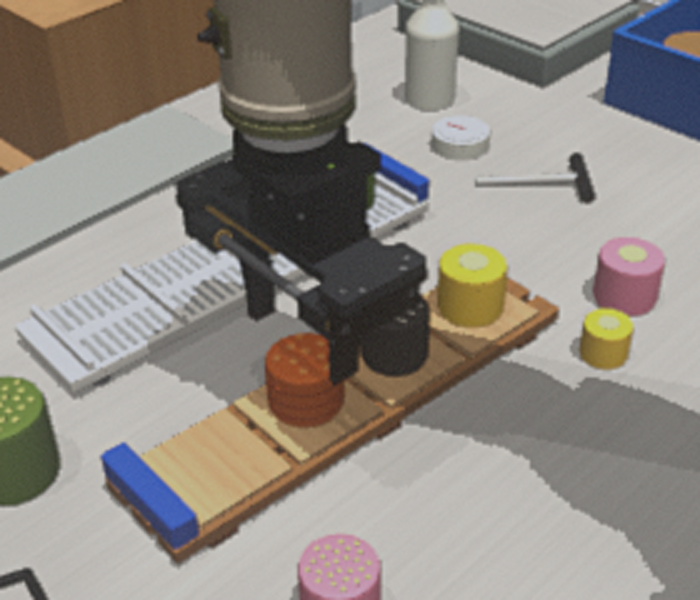

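The fingers straddle the orange cheese at crop px (305,375), clear of the ash cheese. Descending and gripping.

```bash
python3 -m pendant '[{"translation":[0,0,-1.5],"angular":[0,0,0],"hand":1},{"translation":[0,0,-1.5],"angular":[0,0,0],"hand":1},{"translation":[0,0,-1.2],"angular":[0,0,0],"hand":1},{"translation":[0,0,-0.6],"angular":[0,0,0],"hand":1},{"translation":[0,0,0],"angular":[0,0,0],"hand":1},{"translation":[0,0,0],"angular":[0,0,0],"hand":1},{"translation":[0,0,0],"angular":[0,0,0],"hand":0.4},{"translation":[0,0,0],"angular":[0,0,0],"hand":0},{"translation":[0,0,0],"angular":[0,0,0],"hand":-1},{"translation":[0,0,0],"angular":[0,0,0],"hand":-1},{"translation":[0,0,0],"angular":[0,0,0],"hand":-1},{"translation":[0,0,0],"angular":[0,0,0],"hand":-1},{"translation":[0,0,0],"angular":[0,0,0],"hand":-1}]' 15
python3 -c "
from h import *
s=st(); print((PL['orange']-s['ee_pos'][:2])*100)"
```

```text
time: 11.9
ee_pos: [0.4576, 0.0531, 0.0607]
eef_rot: [-0.521, -0.478, 0.521, -0.478]
ft_force: [-3.9, -0.3, 6.0]
width: 0.06
t 11.9 pos cm [45.76  5.31  6.07] w 0.06 F [-3.9 -0.3  6. ]
toolx [-0. -0. -1.] jaw az deg -4.87
[ 18.15076414 -13.5896957 ]
```

```bash
python3 -m pendant '[{"translation":[0,0,0.5],"angular":[0,0,0],"hand":-1},{"translation":[0,0,1.5],"angular":[0,0,0],"hand":-1},{"translation":[0,0,2],"angular":[0,0,0],"hand":-1},{"translation":[0,0,2],"angular":[0,0,0],"hand":-1},{"translation":[1,-0.5,1],"angular":[0,0,0],"hand":-1},{"translation":[2,-1.5,0],"angular":[0,0,0],"hand":-1},{"translation":[2.5,-2,0],"angular":[0,0,0],"hand":-1},{"translation":[2.5,-2,0],"angular":[0,0,0],"hand":-1},{"translation":[2.5,-2,0],"angular":[0,0,0],"hand":-1},{"translation":[2.5,-2,0],"angular":[0,0,0],"hand":-1},{"translation":[2.5,-2,0],"angular":[0,0,0],"hand":-1},{"translation":[1.5,-1,0],"angular":[0,0,0],"hand":-1},{"translation":[0.8,-0.4,0],"angular":[0,0,0],"hand":-1},{"translation":[0.33,-0.19,0],"angular":[0,0,0],"hand":-1},{"translation":[0,0,0],"angular":[0,0,0],"hand":-1},{"translation":[0,0,0],"angular":[0,0,0],"hand":-1},{"translation":[0,0,0],"angular":[0,0,0],"hand":-1}]' 15
python3 - <<'E'
from h import *
s=st(); print((PL['orange']-s['ee_pos'][:2])*100)
im=r.camera('side')[:,:,::-1]; cv2.imwrite('pics/s4.png',cv2.resize(im[60:300,180:460],None,fx=2.5,fy=2.5,interpolation=cv2.INTER_CUBIC))
E
```

```text
time: 13.6
ee_pos: [0.6386, -0.0821, 0.1309]
eef_rot: [0.521, 0.479, -0.521, 0.479]
ft_force: [-0.1, -0.1, -1.4]
width: 0.0596
t 13.6 pos cm [63.86 -8.21 13.09] w 0.0596 F [-0.1 -0.1 -1.4]
toolx [ 0. -0. -1.] jaw az deg -4.82
[ 0.05227779 -0.071726  ]
```

View pics/s4.png

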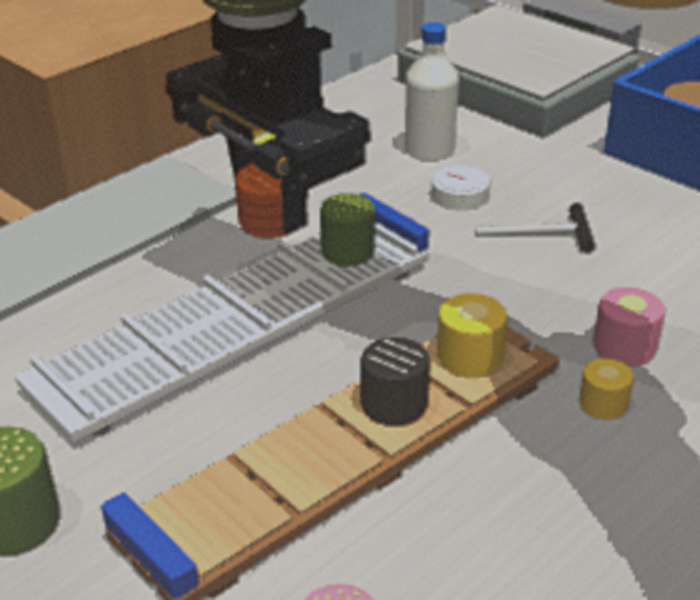

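The herb cheese stands upright in the first place (crop px (348,230)), and the orange one hangs level above the second place. Setting it down.

```bash
python3 -m pendant '[{"translation":[0,0,-1.5],"angular":[0,0,0],"hand":-1},{"translation":[0,0,-2],"angular":[0,0,0],"hand":-1},{"translation":[0,0,-1.5],"angular":[0,0,0],"hand":-1},{"translation":[0,0,-1],"angular":[0,0,0],"hand":-1},{"translation":[0,0,-0.5],"angular":[0,0,0],"hand":-1},{"translation":[0,0,-0.3],"angular":[0,0,0],"hand":-1},{"translation":[0,0,-0.2],"angular":[0,0,0],"hand":-1},{"translation":[0,0,-0.15],"angular":[0,0,0],"hand":-1},{"translation":[0,0,-0.05],"angular":[0,0,0],"hand":-1},{"translation":[0,0,0],"angular":[0,0,0],"hand":-1},{"translation":[0,0,0],"angular":[0,0,0],"hand":-1}]' 15
python3 -c "
from h import *
s=st(); print((PL['orange']-s['ee_pos'][:2])*100)"
```

```text
time: 14.75
ee_pos: [0.6392, -0.0828, 0.0588]
eef_rot: [0.521, 0.478, -0.521, 0.478]
ft_force: [-0.5, 0.0, -2.8]
width: 0.0593
t 14.75 pos cm [63.92 -8.28  5.88] w 0.0593 F [-0.5  0.  -2.8]
toolx [ 0. -0. -1.] jaw az deg -4.88
[-0.00847429 -0.00013183]
```

```bash
python3 -m pendant '[{"translation":[0,0,0],"angular":[0,0,0],"hand":0.4},{"translation":[0,0,0],"angular":[0,0,0],"hand":0.7},{"translation":[0,0,0],"angular":[0,0,0],"hand":1},{"translation":[0,0,0],"angular":[0,0,0],"hand":1},{"translation":[0,0,0],"angular":[0,0,0],"hand":1},{"translation":[0,0,0],"angular":[0,0,0],"hand":1},{"translation":[0,0,2],"angular":[0,0,0],"hand":1},{"translation":[0,0,4],"angular":[0,0,0],"hand":1},{"translation":[0,0,3],"angular":[0,0,0],"hand":1}]' 15
python3 -m pendant '[{"translation":[-2.5,0.6,0],"angular":[0,0,0],"hand":1},{"translation":[-2.5,0.6,0],"angular":[0,0,0],"hand":1},{"translation":[-2.5,0.6,0],"angular":[0,0,0],"hand":1},{"translation":[-2.5,0.6,0],"angular":[0,0,0],"hand":1},{"translation":[-2.5,0.6,0],"angular":[0,0,0],"hand":1},{"translation":[-2.5,0.6,0],"angular":[0,0,0],"hand":1},{"translation":[-2.5,0.6,0],"angular":[0,0,0],"hand":1},{"translation":[-1.4,0.5,0],"angular":[0,0,0],"hand":1},{"translation":[-0.48,0.18,0],"angular":[0,0,0],"hand":1},{"translation":[0,0,-2],"angular":[0,0,0],"hand":1},{"translation":[0,0,-2],"angular":[0,0,0],"hand":1},{"translation":[0,0,0],"angular":[0,0,0],"hand":1},{"translation":[0,0,0],"angular":[0,0,0],"hand":1}]' 15
python3 - <<'E'
from h import *
s=st(); print((CH['ash']-s['ee_pos'][:2])*100)
im=r.camera('side')[:,:,::-1]; cv2.imwrite('pics/s5.png',cv2.resize(im[60:300,180:460],None,fx=2.5,fy=2.5,interpolation=cv2.INTER_CUBIC))
E
```

```text
time: 15.65
ee_pos: [0.6393, -0.0826, 0.1504]
eef_rot: [0.521, 0.478, -0.521, 0.478]
ft_force: [0.7, 1.4, -0.3]
width: 0.0869
time: 16.95
ee_pos: [0.4457, -0.0338, 0.1089]
eef_rot: [0.521, 0.479, -0.521, 0.478]
ft_force: [0.3, -0.2, 0.3]
width: 0.087
t 16.95 pos cm [44.57 -3.38 10.89] w 0.087 F [ 0.3 -0.2  0.3]
toolx [-0.     0.001 -1.   ] jaw az deg -4.85
[-0.02607739 -0.02131076]
```

View pics/s5.png

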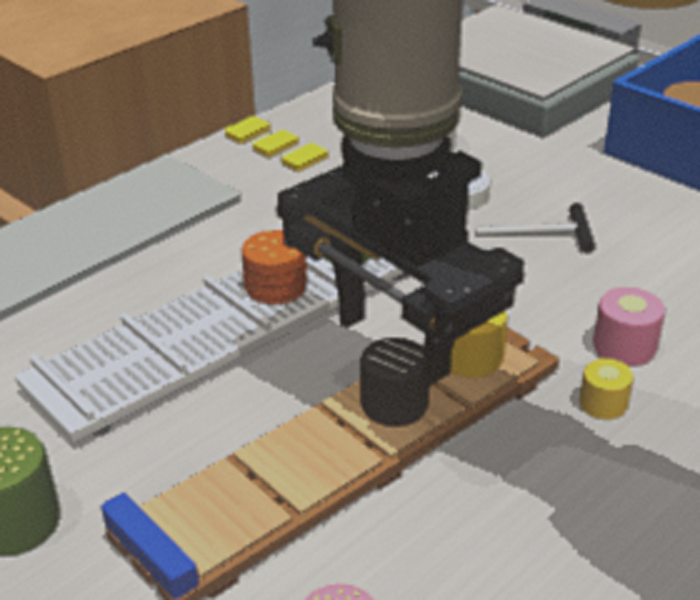

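The orange cheese stands in the second place (crop px (275,268)), and the fingers straddle the ash cheese (395,380). Descending and gripping.

```bash
python3 -m pendant '[{"translation":[0,0,-1.5],"angular":[0,0,0],"hand":1},{"translation":[0,0,-1.5],"angular":[0,0,0],"hand":1},{"translation":[0,0,-1.2],"angular":[0,0,0],"hand":1},{"translation":[0,0,-0.6],"angular":[0,0,0],"hand":1},{"translation":[0,0,0],"angular":[0,0,0],"hand":1},{"translation":[0,0,0],"angular":[0,0,0],"hand":1},{"translation":[0,0,0],"angular":[0,0,0],"hand":0.4},{"translation":[0,0,0],"angular":[0,0,0],"hand":0},{"translation":[0,0,0],"angular":[0,0,0],"hand":-1},{"translation":[0,0,0],"angular":[0,0,0],"hand":-1},{"translation":[0,0,0],"angular":[0,0,0],"hand":-1},{"translation":[0,0,0],"angular":[0,0,0],"hand":-1},{"translation":[0,0,0],"angular":[0,0,0],"hand":-1}]' 15
python3 -c "
from h import *
s=st(); print((PL['ash']-s['ee_pos'][:2])*100)"
```

```text
time: 18.3
ee_pos: [0.4452, -0.034, 0.0606]
eef_rot: [-0.521, -0.478, 0.521, -0.478]
ft_force: [-2.7, 0.3, 3.2]
width: 0.0559
t 18.3 pos cm [44.52 -3.4   6.06] w 0.0559 F [-2.7  0.3  3.2]
toolx [-0. -0. -1.] jaw az deg -4.88
[20.16806341  4.08742086]
```

```bash
python3 -m pendant '[{"translation":[0,0,0.5],"angular":[0,0,0],"hand":-1},{"translation":[0,0,1.5],"angular":[0,0,0],"hand":-1},{"translation":[0,0,2],"angular":[0,0,0],"hand":-1},{"translation":[0,0,2],"angular":[0,0,0],"hand":-1},{"translation":[1,0.2,1],"angular":[0,0,0],"hand":-1},{"translation":[2,0.4,0],"angular":[0,0,0],"hand":-1},{"translation":[2.5,0.5,0],"angular":[0,0,0],"hand":-1},{"translation":[2.5,0.5,0],"angular":[0,0,0],"hand":-1},{"translation":[2.5,0.5,0],"angular":[0,0,0],"hand":-1},{"translation":[2.5,0.5,0],"angular":[0,0,0],"hand":-1},{"translation":[2.5,0.5,0],"angular":[0,0,0],"hand":-1},{"translation":[2.5,0.5,0],"angular":[0,0,0],"hand":-1},{"translation":[1.2,0.3,0],"angular":[0,0,0],"hand":-1},{"translation":[0.6,0.1,0],"angular":[0,0,0],"hand":-1},{"translation":[0.34,0.08,0],"angular":[0,0,0],"hand":-1},{"translation":[0,0,0],"angular":[0,0,0],"hand":-1},{"translation":[0,0,0],"angular":[0,0,0],"hand":-1}]' 15
python3 - <<'E'
from h import *
s=st(); print((PL['ash']-s['ee_pos'][:2])*100)
im=r.camera('side')[:,:,::-1]; cv2.imwrite('pics/s6.png',cv2.resize(im[60:300,180:460],None,fx=2.5,fy=2.5,interpolation=cv2.INTER_CUBIC))
E
```

```text
time: 20.0
ee_pos: [0.6462, 0.0064, 0.1308]
eef_rot: [-0.521, -0.478, 0.521, -0.478]
ft_force: [-0.6, 0.2, -2.3]
width: 0.0556
t 20.0 pos cm [64.62  0.64 13.08] w 0.0556 F [-0.6  0.2 -2.3]
toolx [-0. -0. -1.] jaw az deg -4.88
[0.06030914 0.03944926]
```

View pics/s6.png

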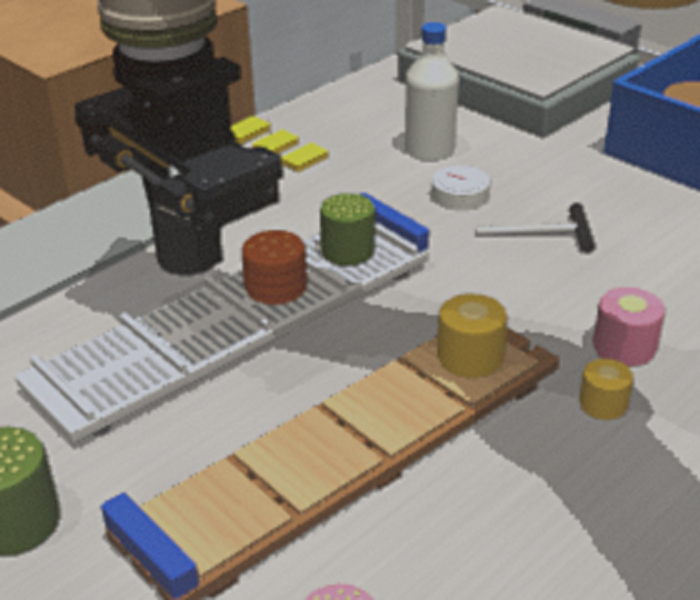

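The ash cheese is held above the third place (crop px (188,235)); herb and orange are upright. Setting it down.

```bash
python3 -m pendant '[{"translation":[0,0,-1.5],"angular":[0,0,0],"hand":-1},{"translation":[0,0,-2],"angular":[0,0,0],"hand":-1},{"translation":[0,0,-1.5],"angular":[0,0,0],"hand":-1},{"translation":[0,0,-1],"angular":[0,0,0],"hand":-1},{"translation":[0,0,-0.5],"angular":[0,0,0],"hand":-1},{"translation":[0,0,-0.3],"angular":[0,0,0],"hand":-1},{"translation":[0,0,-0.2],"angular":[0,0,0],"hand":-1},{"translation":[0,0,-0.15],"angular":[0,0,0],"hand":-1},{"translation":[0,0,-0.05],"angular":[0,0,0],"hand":-1},{"translation":[0,0,0],"angular":[0,0,0],"hand":-1},{"translation":[0,0,0],"angular":[0,0,0],"hand":-1}]' 15
python3 -c "
from h import *
s=st(); print((PL['ash']-s['ee_pos'][:2])*100,(CH['yellow']-s['ee_pos'][:2])*100)"
```

```text
time: 21.15
ee_pos: [0.6468, 0.0068, 0.0588]
eef_rot: [0.521, 0.478, -0.521, 0.478]
ft_force: [0.4, -0.8, -0.9]
width: 0.0558
t 21.15 pos cm [64.68  0.68  5.88] w 0.0558 F [ 0.4 -0.8 -0.9]
toolx [ 0. -0. -1.] jaw az deg -4.87
[0.00161752 0.00378681] [-20.55266388 -13.04977514]
```

```bash
python3 -m pendant '[{"translation":[0,0,0],"angular":[0,0,0],"hand":0.4},{"translation":[0,0,0],"angular":[0,0,0],"hand":0.7},{"translation":[0,0,0],"angular":[0,0,0],"hand":1},{"translation":[0,0,0],"angular":[0,0,0],"hand":1},{"translation":[0,0,0],"angular":[0,0,0],"hand":1},{"translation":[0,0,0],"angular":[0,0,0],"hand":1},{"translation":[0,0,2],"angular":[0,0,0],"hand":1},{"translation":[0,0,4],"angular":[0,0,0],"hand":1},{"translation":[0,0,3],"angular":[0,0,0],"hand":1}]' 15
python3 -m pendant '[{"translation":[-2.6,-1.65,0],"angular":[0,0,0],"hand":1},{"translation":[-2.6,-1.65,0],"angular":[0,0,0],"hand":1},{"translation":[-2.6,-1.65,0],"angular":[0,0,0],"hand":1},{"translation":[-2.6,-1.65,0],"angular":[0,0,0],"hand":1},{"translation":[-2.6,-1.65,0],"angular":[0,0,0],"hand":1},{"translation":[-2.6,-1.65,0],"angular":[0,0,0],"hand":1},{"translation":[-2.6,-1.65,0],"angular":[0,0,0],"hand":1},{"translation":[-1.7,-1.1,0],"angular":[0,0,0],"hand":1},{"translation":[-0.65,-0.4,0],"angular":[0,0,0],"hand":1},{"translation":[0,0,-2],"angular":[0,0,0],"hand":1},{"translation":[0,0,-2],"angular":[0,0,0],"hand":1},{"translation":[0,0,0],"angular":[0,0,0],"hand":1},{"translation":[0,0,0],"angular":[0,0,0],"hand":1}]' 15
python3 - <<'E'
from h import *
s=st(); print((CH['yellow']-s['ee_pos'][:2])*100)
im=r.camera('side')[:,:,::-1]; cv2.imwrite('pics/s7.png',cv2.resize(im[60:300,180:460],None,fx=2.5,fy=2.5,interpolation=cv2.INTER_CUBIC))
E
```

```text
time: 22.05
ee_pos: [0.6468, 0.007, 0.1504]
eef_rot: [0.521, 0.478, -0.521, 0.478]
ft_force: [0.9, 1.3, 1.0]
width: 0.087
time: 23.35
ee_pos: [0.4417, -0.123, 0.1089]
eef_rot: [0.521, 0.479, -0.52, 0.478]
ft_force: [-0.9, 0.8, 1.3]
width: 0.0869
t 23.35 pos cm [ 44.17 -12.3   10.89] w 0.0869 F [-0.9  0.8  1.3]
toolx [ 0.     0.001 -1.   ] jaw az deg -4.81
[-0.04025227 -0.069122  ]
```

View pics/s7.png

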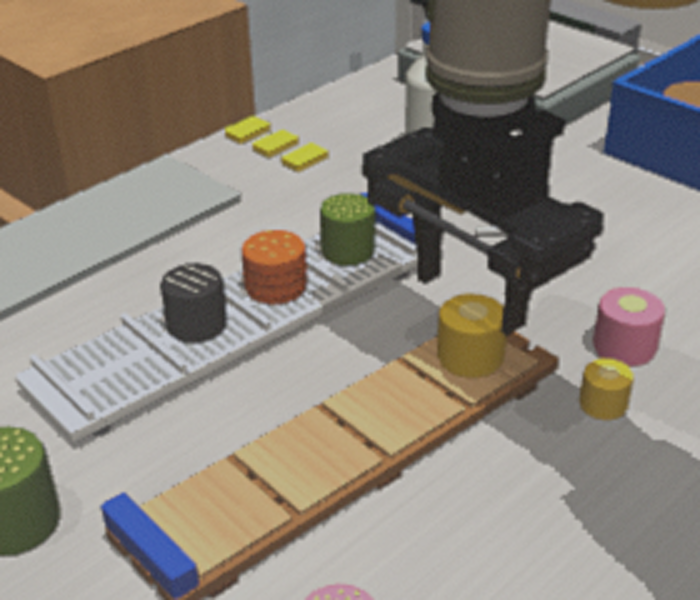

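The ash cheese stands in the third place (crop px (195,302)). The fingers straddle the large yellow cheese (470,335), clear of the pink and small yellow ones.

```bash
python3 -m pendant '[{"translation":[0,0,-1.5],"angular":[0,0,0],"hand":1},{"translation":[0,0,-1.5],"angular":[0,0,0],"hand":1},{"translation":[0,0,-1.2],"angular":[0,0,0],"hand":1},{"translation":[0,0,-0.6],"angular":[0,0,0],"hand":1},{"translation":[0,0,0],"angular":[0,0,0],"hand":1},{"translation":[0,0,0],"angular":[0,0,0],"hand":1},{"translation":[0,0,0],"angular":[0,0,0],"hand":0.4},{"translation":[0,0,0],"angular":[0,0,0],"hand":0},{"translation":[0,0,0],"angular":[0,0,0],"hand":-1},{"translation":[0,0,0],"angular":[0,0,0],"hand":-1},{"translation":[0,0,0],"angular":[0,0,0],"hand":-1},{"translation":[0,0,0],"angular":[0,0,0],"hand":-1},{"translation":[0,0,0],"angular":[0,0,0],"hand":-1}]' 15
python3 -c "
from h import *
s=st(); print((PL['yellow']-s['ee_pos'][:2])*100)"
```

```text
time: 24.7
ee_pos: [0.441, -0.1238, 0.0606]
eef_rot: [-0.521, -0.478, 0.521, -0.478]
ft_force: [-3.1, -0.1, 4.2]
width: 0.0575
t 24.7 pos cm [ 44.1  -12.38   6.06] w 0.0575 F [-3.1 -0.1  4.2]
toolx [-0. -0. -1.] jaw az deg -4.88
[21.35299301 22.02632367]
```

```bash
python3 -m pendant '[{"translation":[0,0,0.5],"angular":[0,0,0],"hand":-1},{"translation":[0,0,1.5],"angular":[0,0,0],"hand":-1},{"translation":[0,0,2],"angular":[0,0,0],"hand":-1},{"translation":[0,0,2],"angular":[0,0,0],"hand":-1},{"translation":[1,1,1],"angular":[0,0,0],"hand":-1},{"translation":[2,2,0],"angular":[0,0,0],"hand":-1},{"translation":[2.4,2.5,0],"angular":[0,0,0],"hand":-1},{"translation":[2.4,2.5,0],"angular":[0,0,0],"hand":-1},{"translation":[2.4,2.5,0],"angular":[0,0,0],"hand":-1},{"translation":[2.4,2.5,0],"angular":[0,0,0],"hand":-1},{"translation":[2.4,2.5,0],"angular":[0,0,0],"hand":-1},{"translation":[2.4,2.5,0],"angular":[0,0,0],"hand":-1},{"translation":[2.4,2.5,0],"angular":[0,0,0],"hand":-1},{"translation":[1,1,0],"angular":[0,0,0],"hand":-1},{"translation":[0.53,0.53,0],"angular":[0,0,0],"hand":-1},{"translation":[0,0,0],"angular":[0,0,0],"hand":-1},{"translation":[0,0,0],"angular":[0,0,0],"hand":-1}]' 15
python3 - <<'E'
from h import *
s=st(); print((PL['yellow']-s['ee_pos'][:2])*100)
im=r.camera('side')[:,:,::-1]; cv2.imwrite('pics/s8.png',cv2.resize(im[60:300,180:460],None,fx=2.5,fy=2.5,interpolation=cv2.INTER_CUBIC))
E
```

```text
time: 26.4
ee_pos: [0.6542, 0.096, 0.1306]
eef_rot: [-0.521, -0.478, 0.521, -0.478]
ft_force: [-0.3, -0.5, -0.6]
width: 0.0577
t 26.4 pos cm [65.42  9.6  13.06] w 0.0577 F [-0.3 -0.5 -0.6]
toolx [-0. -0. -1.] jaw az deg -4.92
[0.02856442 0.05461694]
```

View pics/s8.png

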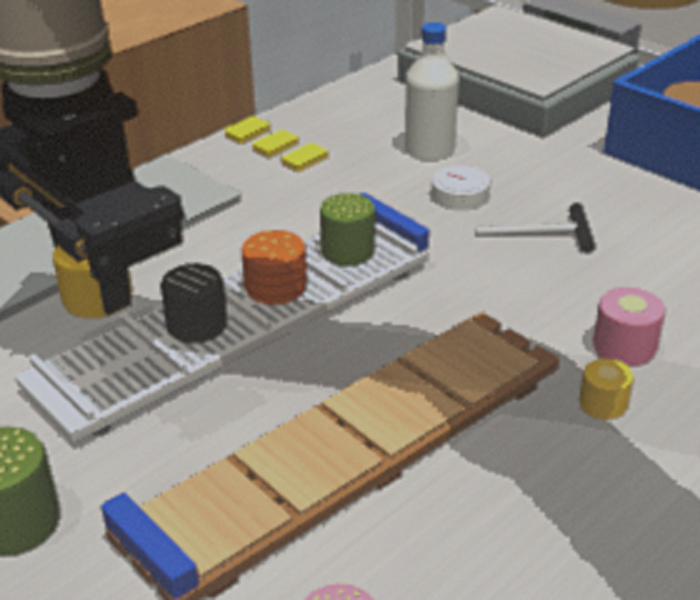

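The yellow cheese is held above the last place (crop px (90,282)). Setting it down.

```bash
python3 -m pendant '[{"translation":[0,0,-1.5],"angular":[0,0,0],"hand":-1},{"translation":[0,0,-2],"angular":[0,0,0],"hand":-1},{"translation":[0,0,-1.5],"angular":[0,0,0],"hand":-1},{"translation":[0,0,-1],"angular":[0,0,0],"hand":-1},{"translation":[0,0,-0.5],"angular":[0,0,0],"hand":-1},{"translation":[0,0,-0.3],"angular":[0,0,0],"hand":-1},{"translation":[0,0,-0.2],"angular":[0,0,0],"hand":-1},{"translation":[0,0,-0.15],"angular":[0,0,0],"hand":-1},{"translation":[0,0,-0.05],"angular":[0,0,0],"hand":-1},{"translation":[0,0,0],"angular":[0,0,0],"hand":-1},{"translation":[0,0,0],"angular":[0,0,0],"hand":-1}]' 15
python3 -m pendant '[{"translation":[0,0,0],"angular":[0,0,0],"hand":0.4},{"translation":[0,0,0],"angular":[0,0,0],"hand":0.7},{"translation":[0,0,0],"angular":[0,0,0],"hand":1},{"translation":[0,0,0],"angular":[0,0,0],"hand":1},{"translation":[0,0,0],"angular":[0,0,0],"hand":1},{"translation":[0,0,0],"angular":[0,0,0],"hand":1},{"translation":[0,0,2],"angular":[0,0,0],"hand":1},{"translation":[0,0,4],"angular":[0,0,0],"hand":1},{"translation":[0,0,4],"angular":[0,0,0],"hand":1},{"translation":[0,0,3],"angular":[0,0,0],"hand":1}]' 15
python3 -m pendant '[{"translation":[-2,-4,0],"angular":[0,0,0],"hand":1},{"translation":[-2,-4,0],"angular":[0,0,0],"hand":1},{"translation":[-2,-4,0],"angular":[0,0,0],"hand":1},{"translation":[-2,-4,0],"angular":[0,0,0],"hand":1},{"translation":[-1,-4,0],"angular":[0,0,0],"hand":1},{"translation":[-1,-4,0],"angular":[0,0,0],"hand":1},{"translation":[-1,-4,0],"angular":[0,0,0],"hand":1},{"translation":[-1,-4,0],"angular":[0,0,0],"hand":1},{"translation":[-1,-4,0],"angular":[0,0,0],"hand":1},{"translation":[-1,-4,0],"angular":[0,0,0],"hand":1},{"translation":[-1,-4,0],"angular":[0,0,0],"hand":1},{"translation":[-1,-4,0],"angular":[0,0,0],"hand":1},{"translation":[0,0,0],"angular":[0,0,0],"hand":1},{"translation":[0,0,0],"angular":[0,0,0],"hand":1}]' 15
python3 - <<'E'
from h import *
s=st()
for n in('top','side'):
    im=r.camera(n)[:,:,::-1].copy(); cv2.imwrite(f'pics/{n}9.png',im)
    for k,zt in dict(herb=(.027,.054),orange=(.03,.048),ash=(.028,.052),yellow=(.029,.05)).items():
        a=np.linspace(0,6.28,60); P=np.c_[PL[k][0]+zt[0]*np.cos(a),PL[k][1]+zt[0]*np.sin(a),np.full(60,.024+zt[1])]
        q=proj(n,P)[:,::-1]; cv2.polylines(im,[np.round(q*8).astype(np.int32)],True,(255,0,255),1,shift=3)
    cr=im[70:210,170:450] if n=='top' else im[120:240,180:360]
    cv2.imwrite(f'pics/fin_{n}.png',cv2.resize(cr,None,fx=2.8 if n=='top' else 4,fy=2.8 if n=='top' else 4,interpolation=cv2.INTER_CUBIC))
E
```

```text
time: 27.55
ee_pos: [0.6546, 0.0966, 0.0588]
eef_rot: [0.521, 0.478, -0.521, 0.478]
ft_force: [0.3, 0.1, -1.7]
width: 0.0576
time: 28.55
ee_pos: [0.6549, 0.0969, 0.1913]
eef_rot: [0.521, 0.478, -0.52, 0.479]
ft_force: [0.2, 1.4, 0.3]
width: 0.0871
time: 29.95
ee_pos: [0.494, -0.3841, 0.1883]
eef_rot: [0.521, 0.478, -0.521, 0.478]
ft_force: [0.3, 0.6, -0.1]
width: 0.0872
t 29.95 pos cm [ 49.4  -38.41  18.83] w 0.0872 F [ 0.3  0.6 -0.1]
toolx [-0.     0.001 -1.   ] jaw az deg -4.98
```

View pics/fin_top.png

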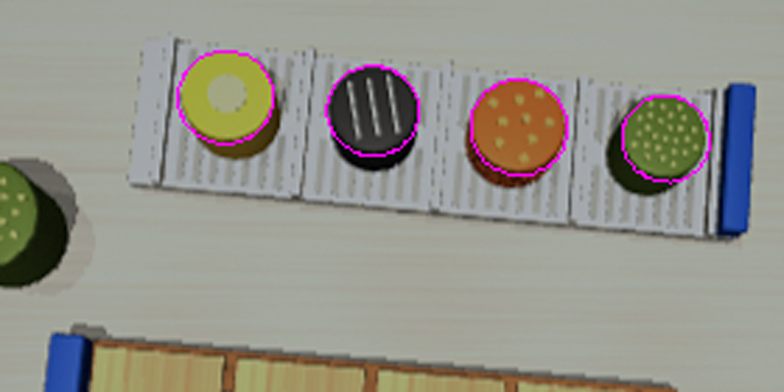

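View pics/fin_side.png

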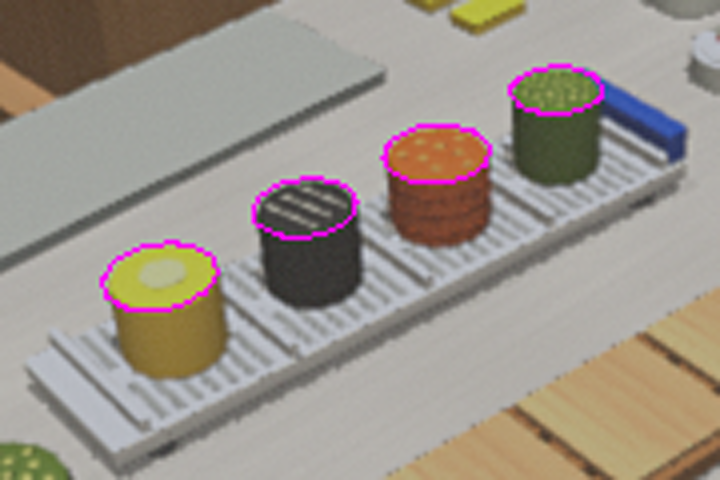

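Both views show all four cheeses upright. Their tops match the predicted outlines to about 1–2 px, in the order herb, orange, ash, yellow from the blue end. The arm is clear, so I'm handing in.

```bash
python3 -c "
from h import *
print(r.close_job())"
```

```text
the job is handed in; nothing more can be done
None
```

I moved all four cheeses to the white rack and handed the job in at about 30 s of the 96 s allowed; no verdict is reported. From the blue end they stand herb, orange, ash, yellow, the same order as on the old rack. Each was gripped across the row at 15 N, set down on the deck and released.

- **Final position:** the last top and side pictures show all four upright. Their tops lie within about 1–2 px (roughly 2–3 mm) of the outlines predicted for the place centres, against the 15 mm allowed. The arm was clear and open when I handed in.
- **Grip:** the finger openings matched each cheese's given diameter to within about 1.5 mm.
- **Small disagreement:** the side camera showed the top outlines about 1–2 px off to the upper left of the cheeses. That is in line with the 2 mm calibration error and the same shift seen when I fitted the rack. No check failed.

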